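# Set the hand throttle to the pointer

### The arm

A 6-joint arm with a two-finger parallel gripper is mounted at the origin on a cart in front of the work surface, level with it; the furniture and walls round the work are solid. World frame = base frame: x ahead of the robot, y to its left, z up, the work surface at z = 0. Lengths are in mm, angles in rad, forces in N, time in s.
With the tool pointing down it reaches from about 250 to 775 mm from the base axis. Payload 4 kg.
Tool frame: the origin (TCP) lies between the finger pads; the fingertips stand 19 mm ahead of it and the grasp point (between the pads) is the TCP; y points along the fingers, x is the direction in which the jaws open and shut, and the axes are right-handed (so a half turn about y gives the same grasp; the last joint's range is limited). The gripper opens to 85 mm and grips with 20 to 120 N. Pads are 22 mm wide; open, the fingers measure 114 mm over their backs; the gripper's body (76 mm by 85 mm) begins 54 mm behind the grasp point. The pads swing forward as they close: fully open they stand 13 mm farther back than shut.
Start: joints at [0.997, 0.087, 1.371, -0, 1.684, -0.103], TCP at [249.49, 490.174, 250.341] pointing down, gripper open.
Joint ranges: [-3.1, 3.1], [-0.76, 2.03], [0.27, 2.55], [-1.08, 4.22], [0.17, 2.65], [-2.57, 2.57]. Speed limits (rad/s): [2.79, 2.79, 3.14, 3.14, 3.14, 3.14].

### API

Orientations are given as a unit quaternion [x, y, z, w].
In Python, from bench import manip, optics gives the robot as it stands. The module is installed in compiled form; this text tells all that it offers.
- The arm moves only by the tool servo_tool, never from a script. Its argument "increments" is one flat list of numbers, 7 for each row, row after row: the shift along the tool's x, y, z in mm, then the turn, a rotation vector about the tool's x, y, z in degrees, then the finger opening in mm, from 0 to 85.4. In form: [x, y, z, ax, ay, az, claw, x, y, z, ax, ay, az, claw, ...]. A call has 1 to 20 rows; each row shifts and turns the commanded pose from where the row before left it, along the tool's axes as they then stand; what a row does not reach is not made up. A row lasts 1/10 s, in which the tool goes at most 50 mm and 8.59 degrees, less where a joint would pass 70% of its speed; a pose out of reach is approached as far as the arm can. A call with a gripper value outside its range is refused whole. The fingers move at their own pace and stop on an object; the grip force is fixed at half the most. Time passes only in rows, so rows that do not move let the fingers close. It gives the time, the measured TCP pose, the force and the opening at its end, in the units of the state.
- manip.get_state(): the state, without advancing time (a new reading comes with each control period).
- optics.capture(name): name is "scene" or "top" or "wrist"; returns the picture (400x640x3 uint8, red, green, blue); there is no depth.
- optics.camera_model(name): a dict with "intrinsics" (3x3 intrinsics, pixels), "world_to_cam" (4x4, takes a point from world to camera coordinates); the wrist camera has in their place "hand_eye" (4x4, takes a point from camera to tool coordinates, whose origin is the TCP and whose axes are the tool frame's). Camera axes: x right, y up, looking along -z (the intrinsics and any distortion apply to the point x, -y, -z); pixel columns grow to the right and rows downward; lengths in mm; the calibration is good to about 2 mm. A picture is of the moment at which its call begins: read the wrist's pose just before it. camera_model takes no time and is no camera call.
- manip.hand_in(): hands the job in, once; it reports no verdict.
The state is a dict: "clock": time; "joints": joint angles; "qd": joint speeds; "joint_torque": joint torques, N m; "ee_pos": TCP position; "eef_rot": TCP orientation; "ft_force": force on the tool from outside, world axes, zero at the start; "wrist_torque": the same for the moment, N m; "grip_width": opening from 0.0 (shut) to 1.0 (fully open).
Only numpy, scipy, OpenCV 4.12 (cv2) and the standard library are available. Lean on these libraries where they do the work, as an engineer would, in place of code of your own. Each camera call takes 0.05 s, during which the arm holds its last target.

### The job

Set the hand throttle on the bench to its yellow pointer. Its red limit stop is in the way: lift it straight out of its notch, move it one notch to the right, to the notch marked with white dots, and let it down fully home there. Then swing the lever by its black knob until the arm lies in line over the yellow pointer, let go, and leave the metal cup and the black bottle beside it as they are.

Things in the scene. Friction and masses are not known exactly. Their poses are not given: they have to be found in the camera images.
- throttle_base: Grey plate, 10 mm thick, fixed on the table. Origin on the table on the lever's vertical pivot axis; plate x -205 (front, toward robot) to 50 mm, y +-135 mm; -y is the robot's right. On it a toothed steel arc rail about the pivot, radius 97 to 133 mm, top at z = 32 mm, with three notches (radius 115, angles -0.55, 0.05, 0.65 rad from -x toward -y). Pivot hub: radius 25 mm, top at 59 mm.
- target_notch (a point): Centre of the mouth of the right-hand notch, marked with white dots: radius 115 mm, angle 0.65 rad (at -r cos, -r sin of the angle in throttle_base), at the rail top, z = 32 mm. Axes as throttle_base. Notches are 16 mm deep, 20 mm wide along the arc, 28 mm long radially between low end lips.
- limit_stop: Loose red stop, 0.1 to 0.2 kg, in the middle notch at the start. Origin under the middle of its head, which rests on the rail top when home; x is radial (home yaw = throttle_base + 0.65 in the marked notch). Head 36 (x) x 30 (y) x 14 mm high; on it a grip fin 26 (x) x 16 mm (y), 13 to 49 mm above the origin. Below, a tongue 22 (x) x 14 (y) mm, 15 mm deep, with 3 mm play each side in a notch.
- throttle_lever (a joint): Angle of the lever in rad: 0 = arm along the plate's -x, growing as it swings to the right (toward -y). Range -0.88 to 0.88; starts on the left, below -0.4. Stiff: about 2 N at the knob moves it, and it stays where it is left. The stop in the middle notch blocks it at about -0.14, in the marked notch at about 0.46.
- lever_knob (a point): Middle of the upright black knob on the lever's end, 27 mm diameter, its grip 61 to 90 mm above the table, top at 98 mm; this point is at 76 mm, 165 mm from the pivot axis. The arm below it is 14 mm wide, z = 36 to 46 mm, and runs from the pivot along this frame's -x.
- pointer: Flat yellow pointer fixed on the plate, 12 mm wide, radius 150 to 198 mm, highest point 18 mm above the table, so the lever passes over it. Origin on the pivot axis at the table; it lies along its own -x, its arrow tip toward the pivot. The lever is set when its arm has the same direction: somewhere from -0.02 to 0.36 rad on the lever's scale.
- parts_cup: Bystander: galvanised metal cup, 76 mm wide, 61 mm high; origin under its middle.
- oil_bottle: Bystander: black oil bottle, 76 x 83 mm, 157 mm high, to the right of the throttle; origin under its middle.
There are look-alikes about, which are no part of the job. What is shaped like the limit_stop but blue or orange is not meant.

How it is judged (in metres and radians):
On the way:
1. the red stop stands fully home in the marked notch (horizontal distance between limit_stop and target_notch below 0.008 m and z of limit_stop in the frame of throttle_base below 0.036 m and angle between limit_stop's own z axis and vertical below 0.1 rad), for 0.2 s.
At the end, for the whole second after the job is handed in: The red stop stands upright and at rest in the notch with the white dots, its head down on the rail (within 4 mm of height, 8 mm sideways), and the lever is at rest within 0.06 rad of the yellow pointer's direction (all of step 1 and linear speed of limit_stop below 0.02 m/s and angle between the x axis of lever_knob and the x axis of pointer, either way round below 0.06 rad and velocity of joint throttle_lever between -0.05 and 0.05 rad/s); the robot touches nothing.
It fails at once if the cup was shifted by more than 30 mm or tipped (distance of parts_cup from where it was at the start of the episode above 0.03 m or angle between parts_cup's own z axis and vertical above 0.4 rad).
It fails at once if the bottle was shifted by more than 30 mm or tipped (distance of oil_bottle from where it was at the start of the episode above 0.03 m or angle between oil_bottle's own z axis and vertical above 0.4 rad).
It also fails if it takes over 58 s, if anything falls off the work surface, if the arm or the gripper's body presses on something with over 40 N, if the wrist force passes 120 N, or if a joint passes its speed limit or range.

## Working session

There is one attempt and no reset: what is moved stays moved. The work goes in short steps, Python scripts to look and compute and a tool call to move; the robot and the scene stay as the last step left them, time stands still between calls to the robot, and variables do not carry over. Pictures are saved under pics/ and viewed, and the job is handed in when it is done.

Besides the shell and the picture viewer there is one more tool, called after "Call:" as name(argument=value, ...), one argument or row to a line, values as JSON. servo_tool: Moves the arm, as the interface text tells. Its arguments: {"type":"object","properties":{"increments":{"type":"array"}},"required":["increments"]}

```bash
mkdir -p pics
python3 - <<'E'
from bench import manip, optics
import cv2, numpy as np
np.set_printoptions(precision=4,suppress=True)
for n in ["scene","top","wrist"]:
    s=manip.get_state()
    im=optics.capture(n); cv2.imwrite(f"pics/{n}0.png",im[:,:,::-1]); m=optics.camera_model(n)
    for k,v in m.items(): print(n,k,v)
print(manip.get_state())
E
```

```text
scene intrinsics [[395.4959   0.     316.7073]
 [  0.     395.4959 197.7554]
 [  0.       0.       1.    ]]
scene world_to_cam [[   0.5498   -0.8353   -0.003  -313.6506]
 [   0.3917    0.2547    0.8841 -296.3305]
 [  -0.7378   -0.4872    0.4672 -804.5514]
 [   0.        0.        0.        1.    ]]
top intrinsics [[390.9989   0.     315.0257]
 [  0.     390.9989 200.2489]
 [  0.       0.       1.    ]]
top world_to_cam [[   0.0082   -0.9995   -0.0298    6.7812]
 [   0.9852    0.003     0.1716 -570.068 ]
 [  -0.1714   -0.0308    0.9847 -945.7579]
 [   0.        0.        0.        1.    ]]
wrist intrinsics [[275.4386   0.     322.0389]
 [  0.     275.4386 201.313 ]
 [  0.       0.       1.    ]]
wrist hand_eye [[   1.        0.0003    0.0001   -0.4191]
 [  -0.        0.3248   -0.9458 -123.3001]
 [  -0.0003    0.9458    0.3248   83.3019]
 [   0.        0.        0.        1.    ]]
{'clock': 0.15, 'joints': array([ 0.9969,  0.0878,  1.372 , -0.    ,  1.6836, -0.1031]), 'qd': array([ 0.0012, -0.0014, -0.004 ,  0.0017,  0.0017, -0.0003]), 'joint_torque': array([  0.002 , -35.2373, -31.3679,  -0.0001,   0.0081,   0.    ]), 'ee_pos': array([249.2758, 489.8553, 249.3687]), 'eef_rot': array([ 0.6031,  0.369 , -0.3702, -0.6026]), 'ft_force': array([-0.9564,  0.1795, -0.1779]), 'wrist_torque': array([0.0038, 0.004 , 0.0264]), 'grip_width': 1.0013568508711939}
```

View pics/top0.png

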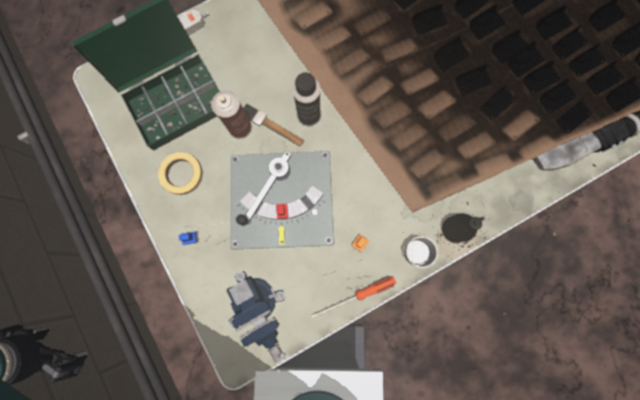

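View pics/scene0.png

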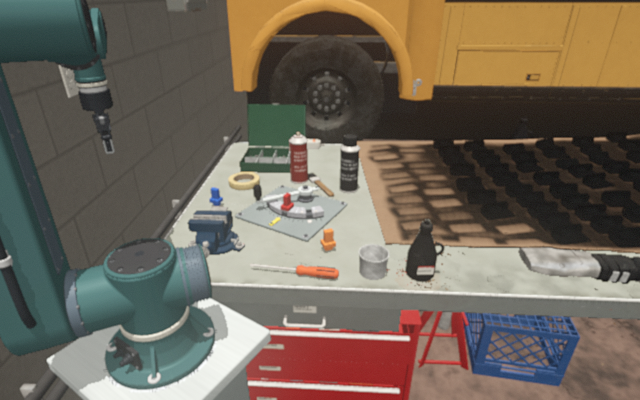

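View pics/wrist0.png

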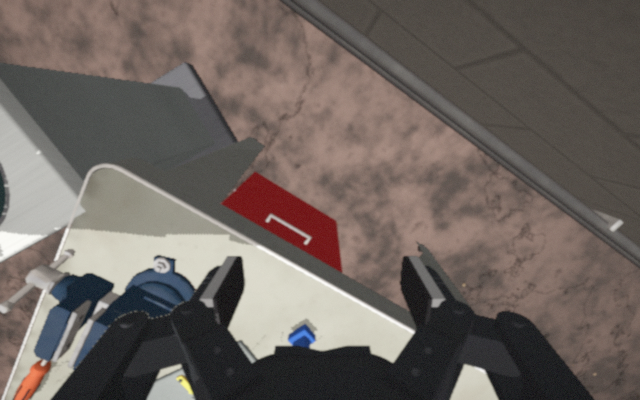

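Run:
```python
import cv2
im=cv2.imread("pics/top0.png")[140:260,200:360]
cv2.imwrite("pics/top0z.png",cv2.resize(im,None,fx=5,fy=5,interpolation=cv2.INTER_CUBIC))
im=cv2.imread("pics/scene0.png")[160:260,220:360]
cv2.imwrite("pics/scene0z.png",cv2.resize(im,None,fx=5.5,fy=5.5,interpolation=cv2.INTER_CUBIC))
```

```text
(no output)
```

View pics/top0z.png

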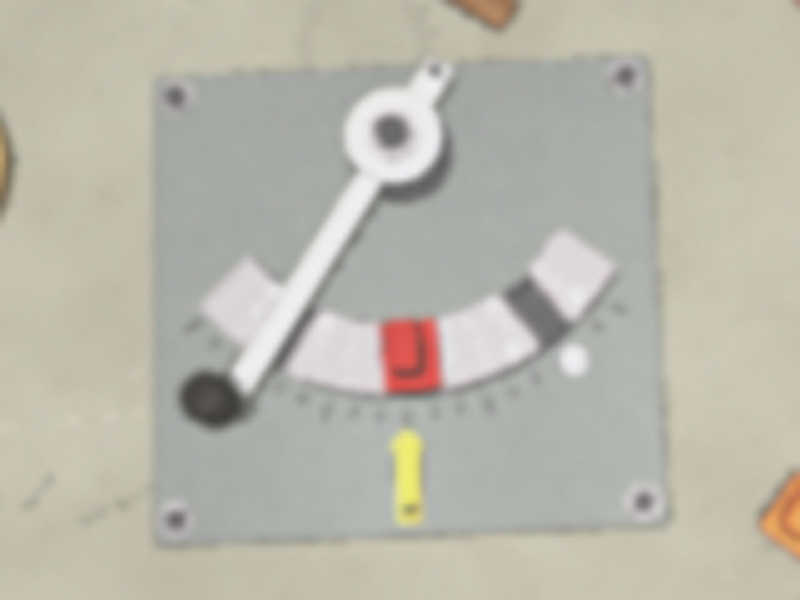

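View pics/scene0z.png

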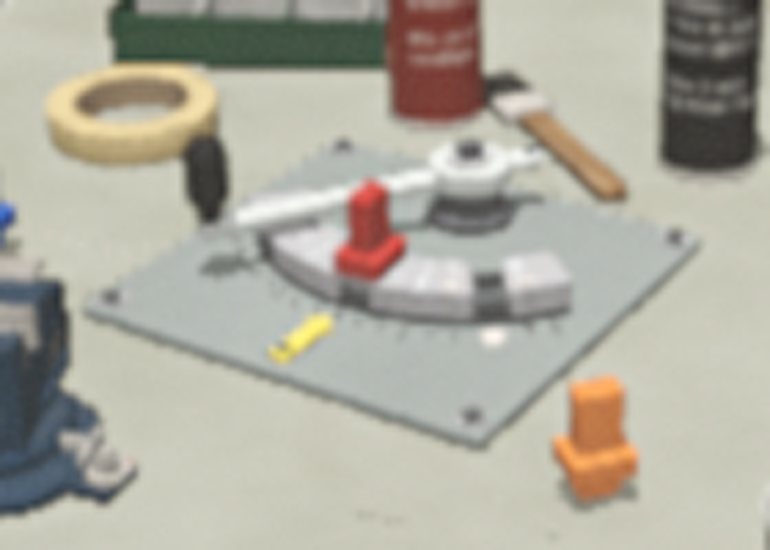

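```bash
cat > h.py <<'E'
from bench import manip, optics
import cv2, numpy as np
from scipy.optimize import least_squares
from scipy.spatial.transform import Rotation as R
np.set_printoptions(precision=3,suppress=True)
def proj(m,P,T=None):
    W=m["world_to_cam"] if T is None else T
    c=np.asarray(P)@W[:3,:3].T+W[:3,3]; K=m["intrinsics"]
    return np.c_[K[0,0]*c[:,0]/-c[:,2]+K[0,2], K[1,1]*-c[:,1]/-c[:,2]+K[1,2]]
def unproj(m,uv,z,T=None):
    W=m["world_to_cam"] if T is None else T
    K=m["intrinsics"]; d=np.array([(uv[0]-K[0,2])/K[0,0],-(uv[1]-K[1,2])/K[1,1],-1])
    d=W[:3,:3].T@d; o=-W[:3,:3].T@W[:3,3]
    return o+d*(z-o[2])/d[2]
def wristT(m,s):
    H=m["hand_eye"]; T=np.eye(4); T[:3,:3]=R.from_quat(s["eef_rot"]).as_matrix(); T[:3,3]=s["ee_pos"]
    return np.linalg.inv(T@H)
def base(p,P):
    c,s=np.cos(p[2]),np.sin(p[2]); P=np.asarray(P,float)
    return np.c_[p[0]+c*P[:,0]-s*P[:,1],p[1]+s*P[:,0]+c*P[:,1],P[:,2]]
E
python3 - <<'E'
from h import *
mt=optics.camera_model("top"); ms=optics.camera_model("scene")
z=lambda a,o,f:(np.array(a,float)+.5)/f-.5+np.array(o)
C=[[50,135,10],[50,-135,10],[-205,-135,10],[-205,135,10]]
ct=z([[155,75],[648,57],[670,525],[155,545]],(200,140),5)
cs=z([[340,138],[703,240],[483,446],[84,308]],(220,160),5.5)
for use in ("t","s","ts"):
    def f(p):
        r=[]
        if "t" in use:r.append((proj(mt,base(p,C))-ct).ravel())
        if "s" in use:r.append((proj(ms,base(p,C))-cs).ravel())
        return np.concatenate(r)
    q=least_squares(f,[650,50,0]); print(use,q.x,q.fun)
p=q.x
hub=unproj(mt,z([392,133],(200,140),5),62); knob=unproj(mt,z([212,400],(200,140),5),98)
d=knob-hub; print("hub",hub,"knob",knob,np.hypot(*d[:2]),"lever",np.arctan2(-d[1],-d[0]), )
a=unproj(mt,z([409,518],(200,140),5),17);b=unproj(mt,z([406,435],(200,140),5),17)
for q0 in (a,b):
    d=q0-np.array([p[0],p[1],0]); print("ptr",q0,np.hypot(*d[:2]),np.arctan2(d[1],d[0]), ((np.arctan2(-d[1],-d[0])-p[2])))
h=unproj(mt,z([411,357],(200,140),5),46);print("stop head?",h)
print("notch mid",base(p,[[-115*np.cos(.05),-115*np.sin(.05),32]]),"target",base(p,[[-115*np.cos(.65),-115*np.sin(.65),32]]))
print("cup",unproj(mt,(420,251),61),"bottle",unproj(mt,(306,80),157))
s=manip.get_state();print(R.from_quat(s["eef_rot"]).as_matrix())
E
```

```text
t [658.249 105.527   0.044] [-0.196 -0.019  0.424 -0.693  0.149  0.378 -0.38   0.252]
s [654.725 100.14    0.045] [-0.029  0.2    0.79  -0.23  -0.017 -0.338 -0.704  0.107]
ts [658.026 104.266   0.044] [ 0.249  0.089  0.878 -0.642  0.682  0.434  0.144  0.371 -0.344 -0.415
  0.188 -0.938 -0.624 -1.334 -0.944 -0.731]
hub [655.967 105.091  62.   ] knob [513.658 184.275  98.   ] 162.85591611030554 lever -0.5077610304648529
ptr [462.635  97.085  17.   ] 195.5225307533825 -3.104857686654456 -0.007577149444599765
ptr [505.7    99.644  17.   ] 152.39633062975972 -3.111260994435658 -0.01398045722580181
stop head? [542.548  94.57   46.   ]
notch mid [[543.537  93.436  32.   ]] target [[569.649  30.682  32.   ]]
cup [ 443.076 -247.659   61.   ] bottle [843.637  30.65  157.   ]
[[ 0.454 -0.001 -0.891]
 [ 0.891 -0.001  0.454]
 [-0.002 -1.     0.   ]]
```

Call:
servo_tool(
  increments=[-14.6,4.7,-29.5,0,0,0,50,-14.6,4.7,-29.5,0,0,0,50,-14.6,4.7,-29.5,0,0,0,50,-14.6,4.7,-29.5,0,0,0,50,-14.6,4.7,-29.5,0,0,0,50,-14.6,4.7,-29.5,0,0,0,50,-14.6,4.7,-29.5,0,0,0,50,-14.6,4.7,-29.5,0,0,0,50,-14.6,4.7,-29.5,0,0,0,50,-14.6,4.7,-29.5,0,0,0,50,-14.6,4.7,-29.5,0,0,0,50,-14.6,4.7,-29.5,0,0,0,50,-14.6,4.7,-29.5,0,0,0,50,-14.6,4.7,-29.5,0,0,0,50,-14.6,4.7,-29.5,0,0,0,50,0,0,0,0,-6.4,0,50,0,0,0,0,-6.4,0,50,0,0,0,0,-6.4,0,50,0,0,0,0,-6.4,0,50,0,0,0,0,-6.4,0,50],
)

```text
clock: 2.15
ee_pos: [544.3, 94.2, 179.3]
eef_rot: [-0.476, -0.522, 0.523, 0.477]
ft_force: [0.6, -0.7, 0.4]
grip_width: 0.583
```

Run:
```python
from h import *
s=manip.get_state(); im=optics.capture("wrist")
cv2.imwrite("pics/w1.png",im[:,:,::-1])
np.savez("w1.npz",ee_pos=s["ee_pos"],eef_rot=s["eef_rot"])
print(s["ee_pos"],s["qd"],s["ft_force"],s["grip_width"],s["joints"]);print(R.from_quat(s["eef_rot"]).as_matrix())
```

```text
[544.267  94.207 179.273] [ 0.001 -0.001  0.    -0.    -0.    -1.106] [ 0.568 -0.734  0.39 ] 0.5826868248515261 [ 0.069  0.118  1.479  0.     1.546 -1.594]
[[-0.092 -0.001 -0.996]
 [ 0.996  0.    -0.092]
 [ 0.    -1.     0.001]]
```

View pics/w1.png

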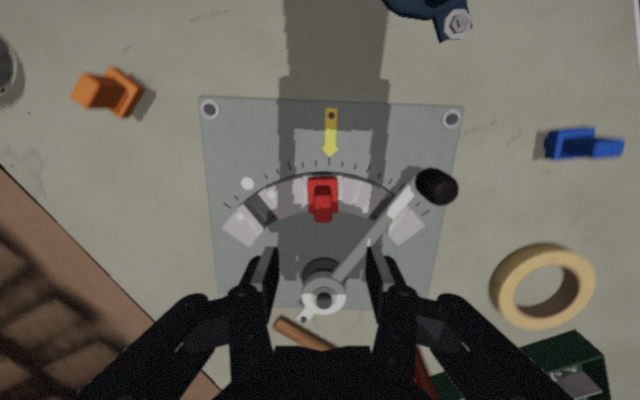

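Run:
```python
from h import *
s=manip.get_state(); im=optics.capture("wrist")
np.savez("w2.npz",ee_pos=s["ee_pos"],eef_rot=s["eef_rot"],im=im)
print(s["ee_pos"],s["qd"]);print(R.from_quat(s["eef_rot"]).as_matrix())
cv2.imwrite("pics/w2z.png",cv2.resize(im[80:330,180:500,::-1],None,fx=2.5,fy=2.4,interpolation=cv2.INTER_CUBIC))
```

```text
[544.283  94.213 179.292] [ 0.001 -0.003 -0.002  0.001  0.001  0.221]
[[-0.095 -0.001 -0.995]
 [ 0.995  0.    -0.095]
 [ 0.    -1.     0.001]]
```

View pics/w2z.png

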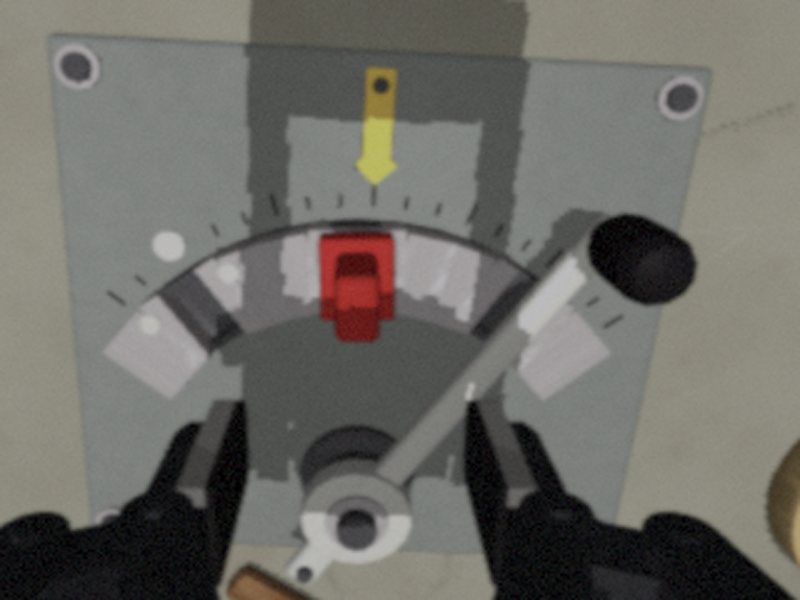

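```bash
cat > wfit.py <<'E'
from h import *
m=optics.camera_model("wrist")
d=np.load("w2.npz"); T=wristT(m,d)
z=lambda a:(np.array(a,float)+.5)/np.array([2.5,2.4])-.5+np.array([180,80])
iz=lambda a:(np.array(a)-np.array([180,80])+.5)*np.array([2.5,2.4])-.5
C=[[-205,-135,10],[-205,135,10],[0,0,60]]
uv=z([[50,35],[710,68],[356,528]])
f=lambda p:(proj(m,base(p,C),T)-uv).ravel()
q=least_squares(f,[657,105,.044]);print(q.x,q.fun); p=q.x
for a,b in ([381,68],[376,186]),:
    A=unproj(m,z(a),18,T);B=unproj(m,z(b),18,T)
    for X in(A,B):
        e=X[:2]-p[:2];print("ptr",X,np.hypot(*e),np.arctan2(-e[1],-e[0])-p[2])
def stop(p,r,a,boxes):
    out=[]
    for hx,hy,z0,z1 in boxes:
        pts=np.array([[sx*hx,sy*hy,zz] for zz in (z0,z1) for sx,sy in((-1,-1),(1,-1),(1,1),(-1,1))],float)
        P=base([-r*np.cos(a),-r*np.sin(a),a],pts);P[:,2]+=32
        out.append(base(p,P))
    return out
im=cv2.imread("pics/w2z.png")
def draw(P,c):
    u=iz(proj(m,P,T)).astype(int)
    for i in range(4):
        for k in((i,(i+1)%4),(4+i,4+(i+1)%4),(i,4+i)): cv2.line(im,tuple(map(int,u[k[0]])),tuple(map(int,u[k[1]])),c,1)
for P in stop(p,115,.05,[(18,15,0,14),(13,8,13,49)]): draw(P,(0,255,0))
for P in stop(p,115,.65,[(14,10,-16,0)]): draw(P,(255,255,0))
K=unproj(m,z([652,262]),98,T); e=K[:2]-p[:2]; print("knob",K,np.hypot(*e),np.arctan2(-e[1],-e[0])-p[2])
cv2.imwrite("pics/fit.png",im)
E
python3 wfit.py
```

```text
[658.7   104.788   0.044] [-3.126 -1.348  2.959 -0.532  0.234  3.858]
ptr [461.246  95.624  18.   ] 197.66629387939176 0.0022409763525262083
ptr [509.402  98.691  18.   ] 149.42253846059816 -0.0033185846910678204
knob [512.209 182.598  98.   ] 165.87312230328192 -0.5323961658750606
```

View pics/fit.png

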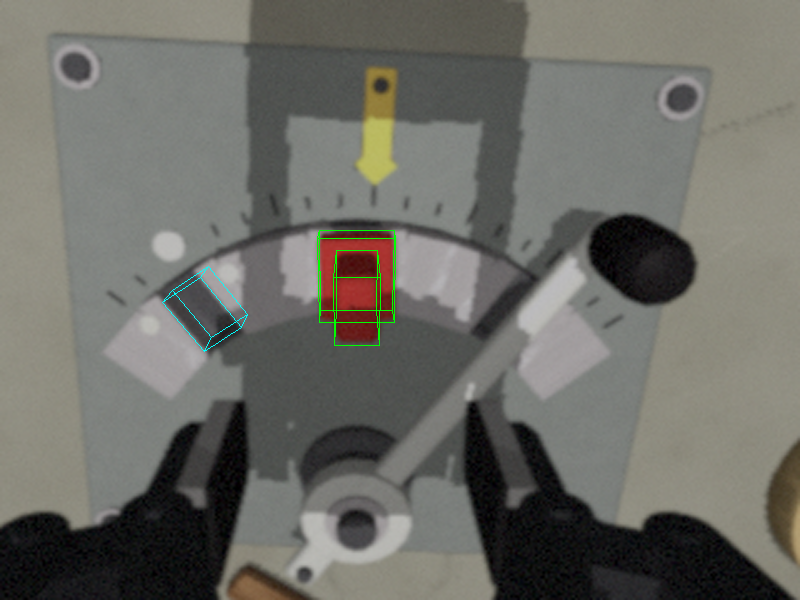

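Call:
servo_tool(
  increments=[0,16,0,0,0,0,50,0,16,0,0,0,0,50,0,16,0,0,0,0,50,0,16,0,0,0,0,50,0,16,0,0,0,0,50,0,16,0,0,0,0,50,0,10,0,0,0,0,50,0,5,0,0,0,0,50,0,0,0,0,0,0,50,0,0,0,0,0,0,0,0,0,0,0,0,0,0,0,0,0,0,0,0,0,0,0,0,0,0,0,0,0,0,0,0,0,0,0,0,0,0,0,0,0,0,0,0,0,0,0,0,0],
)

```text
clock: 3.85
ee_pos: [545.3, 94.4, 70.0]
eef_rot: [0.478, 0.522, -0.521, -0.477]
ft_force: [-0.4, -0.2, 6.3]
grip_width: 0.176
```

Run:
```python
from h import *
s=manip.get_state(); im=optics.capture("wrist")
cv2.imwrite("pics/w3.png",im[:,:,::-1])
print(s["ee_pos"],s["qd"],s["ft_force"],s["grip_width"]*85.4);print(R.from_quat(s["eef_rot"]).as_matrix())
```

```text
[545.318  94.371  69.986] [ 0.001  0.001  0.001 -0.001  0.001  0.   ] [-0.369 -0.187  6.254] 14.995089981436704
[[-0.088  0.002 -0.996]
 [ 0.996  0.    -0.088]
 [ 0.    -1.    -0.002]]
```

View pics/w3.png

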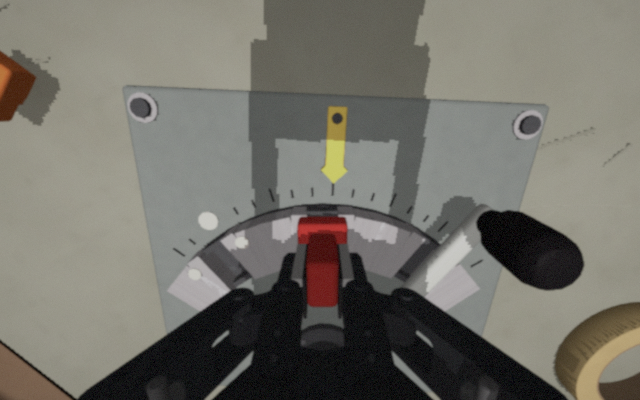

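Call:
servo_tool(
  increments=[0,-4,0,0,0,0,0,0,-4,0,0,0,0,0,0,-4,0,0,0,0,0,0,-4,0,0,0,0,0,0,-4,0,0,0,0,0,0,-4,0,0,0,0,0,0,-4,0,0,0,0,0,0,-4,0,0,0,0,0,0,0,0,0,0,0,0],
)

```text
clock: 4.8
ee_pos: [545.0, 94.3, 101.7]
eef_rot: [0.478, 0.522, -0.521, -0.477]
ft_force: [0.1, -0.1, -1.3]
grip_width: 0.18
```

Run:
```python
from h import *
s=manip.get_state(); im=optics.capture("wrist")
cv2.imwrite("pics/w4.png",im[:,:,::-1])
print(s["ee_pos"],s["qd"],s["ft_force"],s["grip_width"]*85.4);print(R.from_quat(s["eef_rot"]).as_matrix())
```

```text
[545.039  94.343 101.747] [ 0.     0.009  0.01  -0.    -0.005 -0.   ] [ 0.059 -0.125 -1.346] 15.361172223226374
[[-0.088  0.002 -0.996]
 [ 0.996  0.    -0.088]
 [ 0.    -1.    -0.002]]
```

View pics/w4.png

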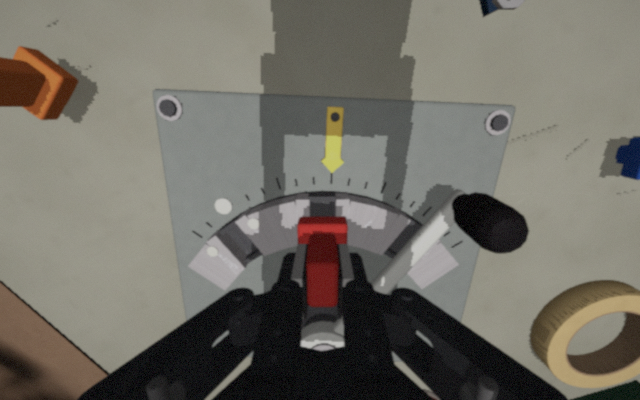

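Call:
servo_tool(
  increments=[-8.1,0,-2.5,0,0,0,0,-8.1,0,-2.5,0,0,0,0,-8.1,0,-2.5,0,0,0,0,-8.1,0,-2.5,0,0,0,0,-8.1,0,-2.5,0,0,0,0,-8.1,0,-2.5,0,0,0,0,-8.1,0,-2.5,0,0,0,0,-8.2,0,-2.6,0,0,0,0,0,0,0,0,-5,0,0,0,0,0,0,-5,0,0,0,0,0,0,-5,0,0,0,0,0,0,-5,0,0,0,0,0,0,-5,0,0,0,0,0,0,-5,0,0,0,0,0,0,-4.7,0,0,0,0,0,0,0,0,0,0,0,0,0,0,0,0],
)

```text
clock: 6.55
ee_pos: [570.3, 31.2, 100.8]
eef_rot: [0.301, 0.64, -0.64, -0.301]
ft_force: [-0.6, 0.1, -1.2]
grip_width: 0.178
```

Run:
```python
from h import *
s=manip.get_state(); im=optics.capture("wrist")
np.savez("w5.npz",ee_pos=s["ee_pos"],eef_rot=s["eef_rot"],im=im)
M=R.from_quat(s["eef_rot"]).as_matrix()
print(s["ee_pos"],s["qd"],s["ft_force"],s["grip_width"]*85.4,s["joints"]);print(M,np.degrees(np.arctan2(M[1,0],M[0,0])))
m=optics.camera_model("wrist");T=wristT(m,s)
im=im[:,:,::-1].copy()
p=[658.3,104.8,.044]
for a in(.05,.65):
  for zz in(16,32):
    P=base([-115*np.cos(a),-115*np.sin(a),a],[[x,y,zz] for x,y in((-14,-10),(14,-10),(14,10),(-14,10))])
    cv2.polylines(im,[proj(m,base(p,P),T).round().astype(np.int32)],True,(255,255,0),1)
im=cv2.resize(im[40:360,120:520],None,fx=2,fy=1.85)
cv2.imwrite("pics/w5.png",im)
```

```text
[570.339  31.199 100.834] [-0.    -0.001 -0.001  0.002  0.    -0.003] [-0.564  0.061 -1.228] 15.231462220080033 [-0.045  0.209  1.534  0.     1.398 -2.307]
[[-0.638  0.    -0.77 ]
 [ 0.77   0.    -0.638]
 [-0.    -1.    -0.   ]] 129.62413512068113
```

View pics/w5.png

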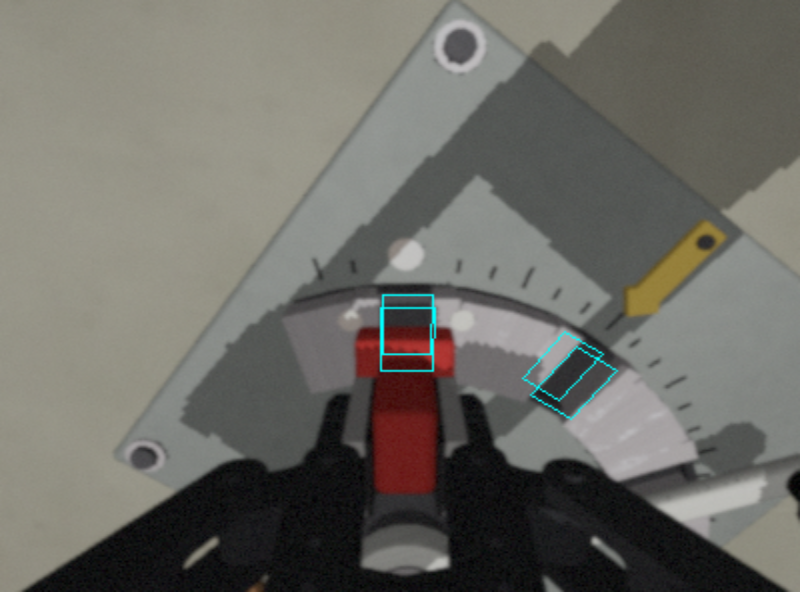

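Call:
servo_tool(
  increments=[0,4,0,0,0,0,0,0,4,0,0,0,0,0,0,4,0,0,0,0,0,0,3,0,0,0,0,0,0,2,0,0,0,0,0,0,2,0,0,0,0,0,0,2,0,0,0,0,0,0,2,0,0,0,0,0,0,2,0,0,0,0,0,0,0,0,0,0,0,0],
)

```text
clock: 7.6
ee_pos: [570.0, 31.4, 75.5]
eef_rot: [-0.3, -0.64, 0.64, 0.301]
ft_force: [-0.5, -0.8, -2.1]
grip_width: 0.176
```

Call:
servo_tool(
  increments=[0,2,0,0,0,0,0,0,2,0,0,0,0,0,0,1,0,0,0,0,0,0,1,0,0,0,0,0,0,0,0,0,0,0,0],
)

```text
clock: 8.1
ee_pos: [570.3, 31.4, 70.1]
eef_rot: [0.3, 0.64, -0.64, -0.3]
ft_force: [-0.0, -0.1, 0.6]
grip_width: 0.18
```

Call:
servo_tool(
  increments=[0,1,0,0,0,0,0,0,0,0,0,0,0,0,0,0,0,0,0,0,45,0,0,0,0,0,0,45,0,0,0,0,0,0,45,0,0,0,0,0,0,45,0,-10,0,0,0,0,45,0,-15,0,0,0,0,45,0,-20,0,0,0,0,45,0,-20,0,0,0,0,45,0,-20,0,0,0,0,45,0,-20,0,0,0,0,45,0,0,0,0,0,0,45],
)

```text
clock: 9.4
ee_pos: [572.6, 31.3, 179.4]
eef_rot: [0.304, 0.642, -0.639, -0.297]
ft_force: [0.4, 0.4, 0.0]
grip_width: 0.53
```

```bash
cat > look.py <<'E'
import sys
from h import *
n=sys.argv[1]
s=manip.get_state(); im=optics.capture("wrist")
np.savez(n+".npz",ee_pos=s["ee_pos"],eef_rot=s["eef_rot"],im=im)
M=R.from_quat(s["eef_rot"]).as_matrix()
print(s["ee_pos"],s["qd"],s["ft_force"],s["grip_width"]*85.4,s["joints"]);print(M,np.degrees(np.arctan2(M[1,0],M[0,0])))
m=optics.camera_model("wrist");T=wristT(m,s)
im=im[:,:,::-1].copy()
p=[658.3,104.8,.044]
a=.65
for hx,hy,z0,z1 in[(18,15,0,14),(13,8,13,49)]:
  for zz in(z0+32,z1+32):
    P=base([-115*np.cos(a),-115*np.sin(a),a],[[x,y,zz] for x,y in((-hx,-hy),(hx,-hy),(hx,hy),(-hx,hy))])
    cv2.polylines(im,[proj(m,base(p,P),T).round().astype(np.int32)],True,(255,255,0),1)
im=cv2.resize(im[40:360,120:520],None,fx=2,fy=1.85)
cv2.imwrite(f"pics/{n}.png",im)
t=optics.capture("scene")[160:260,220:360,::-1]; cv2.imwrite(f"pics/{n}s.png",cv2.resize(t,None,fx=5,fy=5,interpolation=cv2.INTER_CUBIC))
E
python3 look.py w6
```

```text
[572.618  31.321 179.443] [-0.001  0.028  0.061  0.002 -0.032 -0.002] [0.4   0.366 0.023] 45.222572254458456 [-0.044  0.157  1.435  0.     1.54  -2.308]
[[-0.639  0.01  -0.769]
 [ 0.769 -0.    -0.639]
 [-0.007 -1.    -0.007]] 129.72666081100292
```

View pics/w6.png

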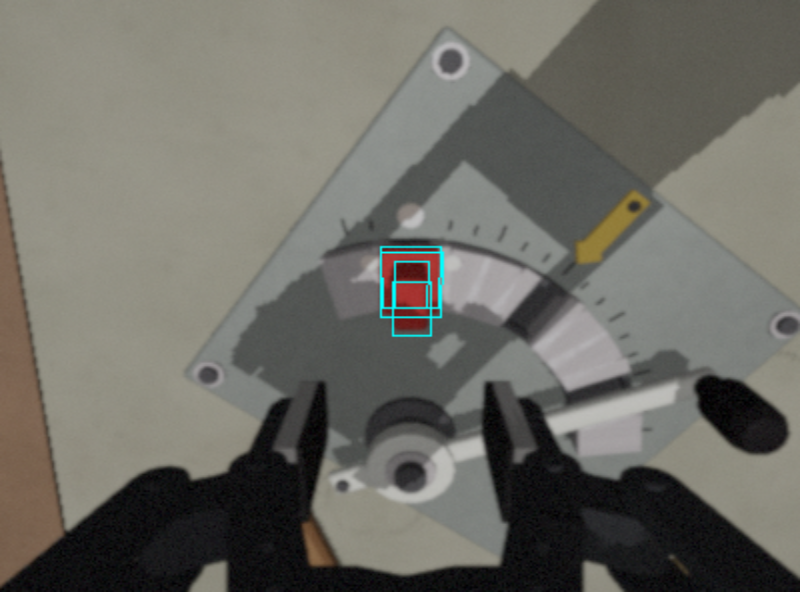

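View pics/w6s.png

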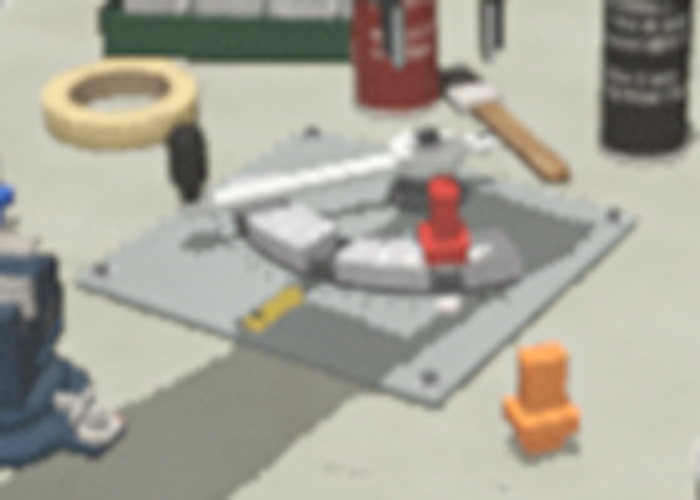

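Call:
servo_tool(
  increments=[25.9,0,-8.6,0,0,0,50,25.9,0,-8.6,0,0,0,50,25.9,0,-8.6,0,0,0,50,25.9,0,-8.6,0,0,0,50,25.8,0,-8.5,0,0,0,50,25.8,0,-8.5,0,0,0,50,0,0,0,0,6.8,0,50,0,0,0,0,6.8,0,50,0,0,0,0,6.8,0,50,0,0,0,0,6.8,0,50,0,0,0,0,6.8,0,50,0,0,0,0,6.8,0,50,0,0,0,0,6.8,0,50,0,0,0,0,6.8,0,50,0,0,0,0,6.8,0,50,0,0,0,0,6.9,0,50,0,0,0,0,0,0,50,0,0,0,0,0,0,50],
)

```text
clock: 11.3
ee_pos: [510.0, 183.5, 172.7]
eef_rot: [-0.607, -0.362, 0.364, 0.607]
ft_force: [0.6, 0.9, -0.1]
grip_width: 0.583
```

```bash
cat > lev.py <<'E'
import sys
from h import *
n=sys.argv[1]; a=float(sys.argv[2])
s=manip.get_state(); im=optics.capture("wrist")
np.savez(n+".npz",ee_pos=s["ee_pos"],eef_rot=s["eef_rot"],im=im)
M=R.from_quat(s["eef_rot"]).as_matrix()
print(s["ee_pos"],s["qd"],s["ft_force"],s["grip_width"]*85.4,s["joints"]);print(M,np.degrees(np.arctan2(M[1,0],M[0,0])))
m=optics.camera_model("wrist");T=wristT(m,s)
im=im[:,:,::-1].copy()
p=[658.3,104.8,.044]
def pl(P,c=(255,255,0)): cv2.polylines(im,[(proj(m,base(p,base([0,0,a],P)),T)*4).round().astype(np.int32)],True,c,1,shift=2)
for r,zz in((13.5,61),(13.5,98)):
    pl([[-165+r*np.cos(t),r*np.sin(t),zz] for t in np.arange(0,6.28,.3)])
pl([[-150,-7,46],[-25,-7,46],[-25,7,46],[-150,7,46]])
im=cv2.resize(im[40:360,120:520],None,fx=2,fy=1.85)
cv2.imwrite(f"pics/{n}.png",im)
E
python3 lev.py w7 -.54
```

```text
[510.034 183.477 172.702] [-0.003 -0.002 -0.006 -0.001  0.001  0.006] [ 0.556  0.94  -0.106] 49.78642765918763 [ 0.241  0.099  1.512  0.     1.532 -0.837]
[[ 0.473 -0.002 -0.881]
 [ 0.881 -0.     0.473]
 [-0.001 -1.     0.002]] 61.767852445525556
```

View pics/w7.png

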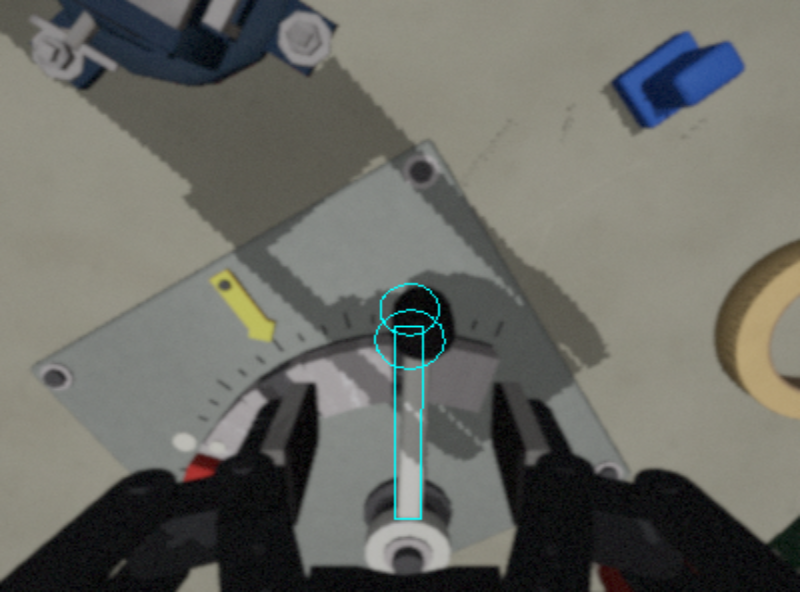

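Call:
servo_tool(
  increments=[7,0,-3,0,2,0,50,0,15,0,0,0,0,50,0,15,0,0,0,0,50,0,15,0,0,0,0,50,0,15,0,0,0,0,50,0,15,0,0,0,0,50,0,12,0,0,0,0,50,0,7,0,0,0,0,50,0,0,0,0,0,0,50],
)

```text
clock: 12.25
ee_pos: [515.8, 188.1, 78.3]
eef_rot: [-0.613, -0.351, 0.352, 0.614]
ft_force: [-0.4, 0.1, 0.7]
grip_width: 0.584
```

```bash
python3 lev.py w8 -.575
```

```text
[515.772 188.138  78.342] [ 0.001 -0.019 -0.032  0.001  0.011 -0.001] [-0.423  0.102  0.722] 49.8598338597028 [ 0.246  0.184  1.612  0.     1.348 -0.794]
[[ 0.506 -0.002 -0.863]
 [ 0.863 -0.001  0.506]
 [-0.002 -1.     0.002]] 59.6289168484334
```

View pics/w8.png

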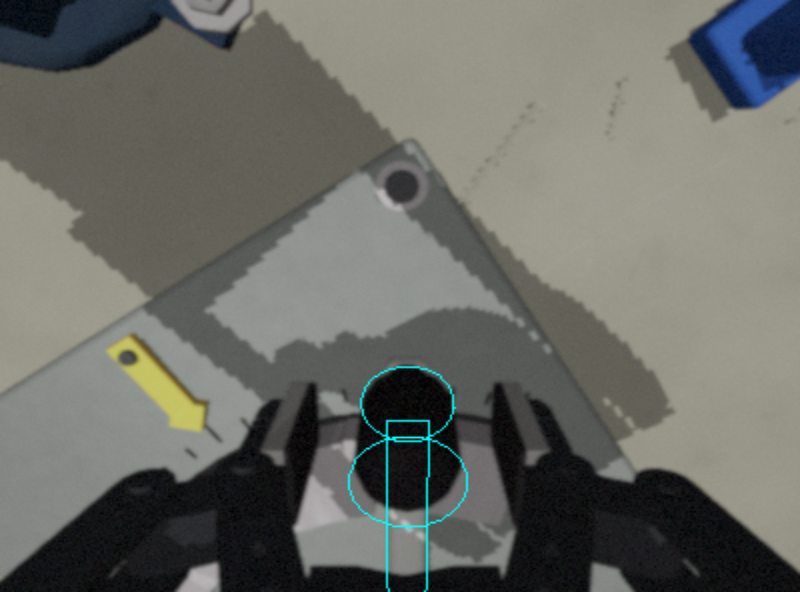

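Call:
servo_tool(
  increments=[0,0,0,0,0,0,0,0,0,0,0,0,0,0,0,0,0,0,0,0,0,0,0,0,0,0,0,0,0,0,0,0,0,0,0,0,0,0,0,0,0,0,-9.44,0,-0.27,0,-3.28,0,0,-9.44,0,-0.27,0,-3.28,0,0,-9.44,0,-0.27,0,-3.28,0,0,-9.44,0,-0.27,0,-3.28,0,0,-9.44,0,-0.27,0,-3.28,0,0,-9.44,0,-0.27,0,-3.28,0,0,-9.44,0,-0.27,0,-3.28,0,0,-9.44,0,-0.27,0,-3.28,0,0,-9.44,0,-0.27,0,-3.28,0,0,-9.44,0,-0.27,0,-3.28,0,0,0,0,0,0,0,0,0,0,0,0,0,0,0,0],
)

```text
clock: 14.1
ee_pos: [494.8, 97.8, 81.1]
eef_rot: [0.49, 0.511, -0.51, -0.489]
ft_force: [-1.3, 0.2, 6.5]
grip_width: 0.291
```

```bash
python3 lev.py w9 -.003
```

```text
[494.769  97.77   81.095] [ 0.004 -0.001  0.001 -0.003  0.001  0.005] [-1.276  0.211  6.468] 24.84887636080479 [ 0.083  0.083  1.72   0.     1.336 -1.531]
[[-0.043  0.002 -0.999]
 [ 0.999  0.    -0.043]
 [ 0.    -1.    -0.002]] 92.43851480614545
```

View pics/w9.png

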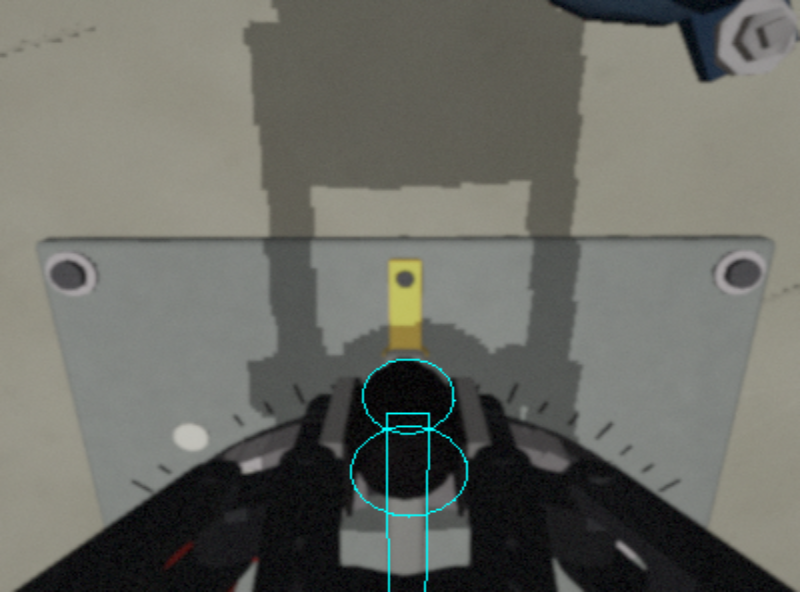

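Call:
servo_tool(
  increments=[0,0,0,0,0,0,50,0,0,0,0,0,0,50,0,0,0,0,0,0,50,0,0,0,0,0,0,50,0,-10,0,0,0,0,50,0,-15,0,0,0,0,50,0,-20,0,0,0,0,50,0,-20,0,0,0,0,50,0,-20,0,0,0,0,50,0,-20,0,0,0,0,50,0,-20,0,0,0,0,50,0,0,0,0,0,0,50,0,0,0,0,0,0,50],
)

```text
clock: 15.45
ee_pos: [494.2, 98.0, 205.2]
eef_rot: [0.49, 0.511, -0.51, -0.489]
ft_force: [0.5, 0.4, 0.6]
grip_width: 0.584
```

```bash
python3 lev.py w10 -.003
python3 - <<'E'
from h import *
t=optics.capture("scene")[160:260,220:360,::-1]; cv2.imwrite("pics/s10.png",cv2.resize(t,None,fx=5,fy=5,interpolation=cv2.INTER_CUBIC))
E
```

```text
[494.173  97.967 205.198] [ 0.002  0.017  0.038 -0.    -0.     0.   ] [0.504 0.406 0.57 ] 49.864770576061154 [ 0.083 -0.003  1.554  0.     1.59  -1.53 ]
[[-0.042  0.001 -0.999]
 [ 0.999  0.    -0.042]
 [ 0.    -1.    -0.001]] 92.42562901601846
```

View pics/w10.png

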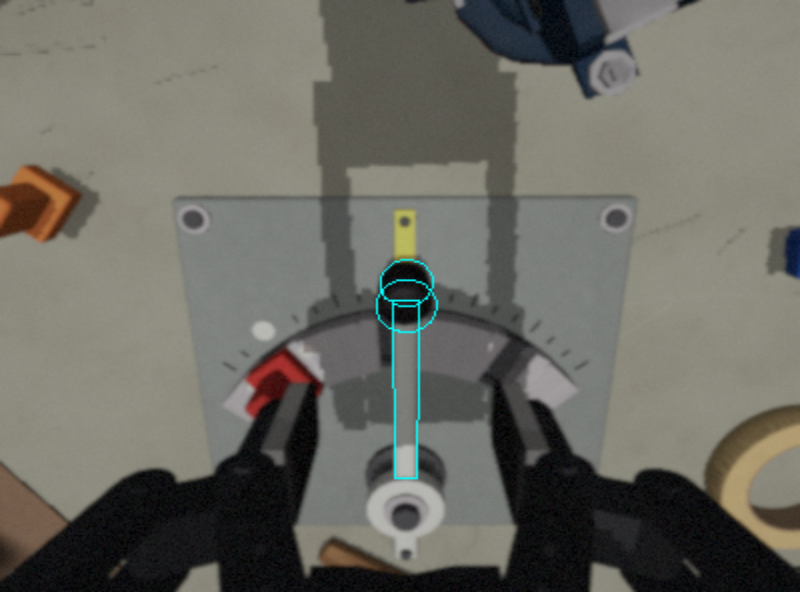

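View pics/s10.png

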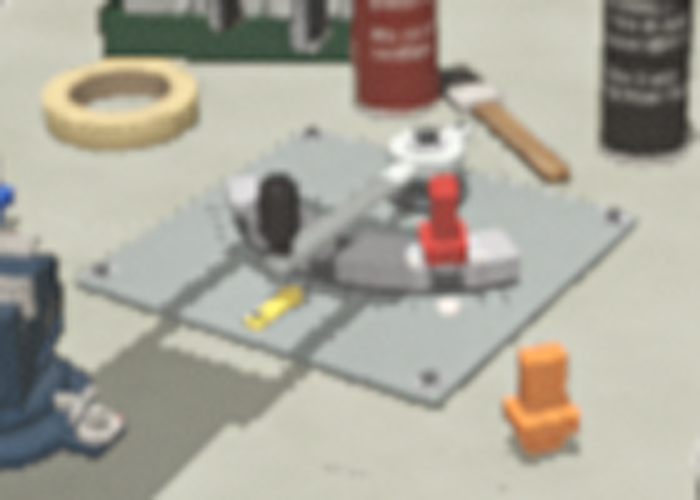

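```bash
python3 -c "
from bench import manip
print(manip.hand_in(), manip.get_state()['clock'])"
```

```text
the job is handed in; nothing more can be done
the job is handed in; nothing more can be done
```

The red stop is in the notch with the white dots, the lever is set over the yellow pointer, and I handed the job in at about 16 s on the clock. The hand-in gives no verdict.

- **Stop:** I lifted it straight out and moved it one notch to the right. I lowered it until it touched at about the same tool height as when it was home in the middle notch (70 mm). After release, the wrist picture showed it matching the predicted home outline to within 1–2 mm.
- **Lever:** I gripped the knob and swung it about 0.57 rad along its arc, then let go. In the last wrist picture the hub, arm, knob and pointer all line up at column 404–406 (enlarged picture), well inside the 0.06 rad limit. My first estimate of the lever's starting angle was about 0.035 rad off, so I corrected it before gripping.
- **Cup and bottle:** I never went near either of them. The last pictures were framed on the throttle, so I have no closing picture of the two.
- **Gripper:** it is open, well above the knob and touching nothing. Forces stayed below about 7 N wherever I read them.
- **Disagreements:** the two fixed cameras put the plate about 5 mm apart, and the wrist camera's plate corners were off by up to 3–4 px in the fit. For the stop I therefore also checked the move against the known distance between notches, which agreed to under 1 mm.

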